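# Clamp the loaded board in its holder, then hold the loupe over the main chip

### The arm

A 6-joint arm with a two-finger parallel gripper is mounted at the origin on a cart in front of the work surface, level with it; the furniture and walls round the work are solid. World frame = base frame: x ahead of the robot, y to its left, z up, the work surface at z = 0. Lengths are in mm, angles in rad, forces in N, time in s.
With the tool pointing down it reaches from about 350 to 875 mm from the base axis. Payload 4.2 kg.
Tool frame: the origin (TCP) lies at the very end of the fingers, on their centre line; the grasp point (between the pads) lies arm.grip_depth behind it (arm.grip_depth is the distance from the TCP to the grasp point, in mm); z points along the fingers, y is the direction in which the jaws open and shut (so a half turn about z gives the same grasp; the last joint's range is limited). The gripper opens to 85 mm and grips with 20 to 120 N. Pads are 22 mm wide; open, the fingers measure 114 mm over their backs; the gripper's body (76 mm by 85 mm) begins 54 mm behind the grasp point. The pads swing forward as they close: fully open they stand 13 mm farther back than shut.
Start: joints at [1.445, 0.385, 0.008, 0, -1.194, -0.259], TCP at [234.575, 579.287, 231.312] pointing down, gripper open.
Joint ranges: [-3.14, 3.14], [-1.21, 2.06], [-1.07, 1.41], [-3.16, 2.05], [-2.99, -0.16], [-3.1, 3.1]. Speed limits (rad/s): [2.79, 2.79, 3.14, 3.14, 3.14, 3.14].

### API

Orientations are given as a unit quaternion [x, y, z, w].
In Python, from bench import arm, optics, workorder gives the robot as it stands. The module is installed in compiled form; this text tells all that it offers.
- The arm moves only by the tool play_rows, never from a script. Its arguments are lists of equal length, an entry for each row: "travel": the shift along the tool's x, y, z in m, a list of three; "rotation": the turn, a rotation vector about the tool's x, y, z in rad, a list of three; "grip": the opening, from 0 (shut) to 1 (fully open). In form: {"travel": [[x, y, z], ...], "rotation": [[rx, ry, rz], ...], "grip": [grip, ...]}. A call has 1 to 12 rows; each row shifts and turns the commanded pose from where the row before left it, along the tool's axes as they then stand; what a row does not reach is not made up. A row lasts 1/12 s, in which the tool goes at most 41.7 mm and 7.16 degrees, less where a joint would pass 70% of its speed; a pose out of reach is approached as far as the arm can. A call is refused whole if a number of a shift passes 0.0417 or a number of a turn 0.125, either way. A call with a gripper value outside its range is refused whole. The fingers move at their own pace and stop on an object; the grip force is fixed at half the most. Time passes only in rows, so rows that do not move let the fingers close. It gives the time, the measured TCP pose, the force and the opening at its end, in the units of the state.
- arm.read_state(): the state, without advancing time (a new reading comes with each control period).
- optics.get_image(name): name is "side" or "top"; returns a dict with "image" (480x640x3 uint8, blue, green, red), "depth" (480x640 float32, mm along the optical axis (not along the pixel's ray), 0 where there is no reading), "camera_matrix" (3x3 intrinsics, pixels), "R" (3x3) and "t" (3): a world point X has camera coordinates R X + t. Camera axes: x right, y down, z forward; pixel columns grow to the right and rows downward; lengths in mm; the calibration is good to about 2 mm. A picture is of the moment at which its call begins.
- workorder.job_done(): hands the job in, once; it reports no verdict.
The state is a dict: "clock": time; "joints": joint angles; "joint_vel": joint speeds; "joint_efforts": joint torques, N m; "position": TCP position; "ee_rot": TCP orientation; "contact_force": force on the tool from outside, world axes, zero at the start; "wrist_torque": the same for the moment, N m; "gripper_width": finger opening in mm.
Only numpy, scipy, OpenCV 4.12 (cv2) and the standard library are available. Lean on these libraries where they do the work, as an engineer would, in place of code of your own. Each camera call takes 0.05 s, during which the arm holds its last target. There are 200 camera calls.

### The job

A circuit board has been laid loosely in the board holder: slide the holder's jaw shut until the board is clamped square between both jaws. Then fetch the bench loupe, lift it over the things standing in between, and finish holding it still and level, centred over the board's largest chip with its lower rim about 15 mm above the board; do not set it down or let go, because the fresh joints must not be touched. Never let the loupe touch the board or the holder, and leave the other things on the bench where they are.

Things in the scene. Friction and masses are not known exactly. Their poses are not given: they have to be found in the camera images.
- holder: Circuit-board holder standing fixed on the bench: grey base plate 104 mm (its x) by 236 mm (its y), two steel guide rods along y, a fixed aluminium jaw at the -y end and a sliding one toward +y. Origin on the bench under the middle of its width, y from -106 to +130 mm; z up. The jaws' wall tops and lips stand 47 mm above the bench, the rest fingers carry the board 38 mm above it. Small lips overhang the board's ends by 3 mm at its corners once it is clamped.
- jaw (a joint): How far the sliding jaw has been pushed toward the fixed jaw, along the holder's -y, in m: 0 fully open (walls 115 mm apart), about 0.0295 when both walls touch the board's ends. It takes about 3 N to slide and stays where it is left; it starts between 0 and 0.010.
- jaw_knob (a point): Middle of the grip of the upright round knurled black knob on the sliding jaw: 18 mm diameter (grip from 49 to 71 mm above the bench, this point at 63 mm), 20 mm behind the jaw's wall. Can be pinched from above in any direction or pushed; moves with the jaw.
- holder_nest (a point): Fixed point in the holder at rest-finger height (38 mm above the bench), where the underside centre of the board lies when clamped; axes as the holder.
- board: Green populated circuit board, 60 mm (x) by 86 mm (y), 2 mm thick, tallest parts 10 mm above its underside; origin at the centre of its underside, z up. It lies loose on the rest fingers, long side along the holder's y, 3 to 8 mm short of the fixed jaw, turned up to 0.04 rad; the closing jaw pushes it home.
- chip (a point): Centre of the board's largest chip, a black square about 15 mm wide near the board's fixed-jaw (-y) end: 9 mm toward +x and 28.5 mm toward -y of the board's centre; this point lies at the height of the board's upper face (2 mm above its underside); axes as the board. The loupe's rim overhangs the fixed jaw here.
- loupe: Black bench loupe, a stubby round tube 44 mm across and 34 mm high, standing on its wide end; origin at the centre of its underside, z up along the lens axis. One of three small round things standing left of the row of pots, places swapped at random; 50 to 100 g. Grasp its sides from above.
- tin: Bystander: low round white tin 51 mm across, 24 mm high, among the small round things; origin at its underside centre.
- jar: Bystander: small screw-top jar 38 mm across, 42 mm high, among the small round things; origin at its underside centre.
- picks_cup: Bystander: steel cup 69 mm across with picks and a brush standing in it, 171 mm high over all; the far one of the row of pots between loupe and holder; origin at its underside centre.
- pump: Bystander: clear push-top dispenser bottle 70 mm across, 128 mm high, the middle one of the row; origin at its underside centre.
- swabs: Bystander: pot of cotton swabs 60 mm across, 82 mm high, the near one of the row; origin at its underside centre.
- syringe: Bystander: syringe 120 mm long lying near the bench's front edge, before the holder; origin at its middle.
- tweezers: Bystander: steel tweezers 119 mm long, 9 mm high, lying behind the holder; origin at their middle.
- driver: Bystander: screwdriver 130 mm long, 14 mm thick, lying to the right of the holder; origin at its middle.
Mind the look-alikes: they are no part of the job. Leave any red look-alike of the loupe alone.

How it is judged (in metres and radians):
On the way, in this order (a step that is already met when the one before it is completed fails the run):
1. the jaw is shut and the board is clamped square between the jaws, lying on their rest fingers (value of joint jaw above 0.0268 m and y of board in the frame of holder_nest between -0.0035 and 0.0035 m and z of board in the frame of holder_nest between -0.003 and 0.004 m and angle between the y axis of board and the y axis of holder, either way round below 0.035 rad), for 0.2 s.
2. the loupe is carried over the bench in the fingers, at least 50 mm up, the board still clamped (all of step 1 and height (world z) of loupe above 0.05 m and contact force between the fingers and loupe above 1 N), for 0.2 s.
At the end, for the whole second after the job is handed in: The board is clamped (jaw joint over 0.0268 m, board within 3.5 mm and 2 degrees of its clamped place). The fingers hold the loupe, still (under 0.02 m/s), within 8 mm sideways of the chip's centre, tilted under 8 degrees, its underside 9 to 23 mm above the board, touching neither board nor holder (all of step 1 and horizontal distance between loupe and chip below 0.008 m and z of loupe in the frame of chip between 0.009 and 0.023 m and angle between loupe's own z axis and vertical below 0.14 rad and contact force between the fingers and loupe above 1 N and linear speed of loupe below 0.02 m/s and contact force between loupe and board below 0.05 N and contact force between loupe and holder below 0.05 N); the arm keeps its last pose, push and grip.
It fails at once if the loupe touches the board or the holder (contact force between loupe and board above 0.3 N or contact force between loupe and holder above 0.3 N).
It fails at once if another thing on the bench is shifted by more than 30 mm or knocked over (distance of any of tin, jar, picks_cup, pump, swabs, syringe, tweezers, driver from where it was at the start of the episode above 0.03 m or angle between any of tin, jar, picks_cup, pump, swabs's own z axis and vertical above 0.5 rad).
It also fails if it takes over 64 s, if anything falls off the work surface, if the arm or the gripper's body presses on something with over 40 N, if the wrist force passes 120 N, or if a joint passes its speed limit or range.

## Working session

There is one attempt and no reset: what is moved stays moved. The work goes in short steps, Python scripts to look and compute and a tool call to move; the robot and the scene stay as the last step left them, time stands still between calls to the robot, and variables do not carry over. Pictures are saved under pics/ and viewed, about 8 in all and at most 12, crops included, and the job is handed in when it is done.

Besides the shell and the picture viewer there is one more tool, called after "Emit:" in YAML: its name, and indented under it one key for each argument. play_rows: Moves the arm, as the interface text tells. Its arguments: {"type":"object","properties":{"travel":{"type":"array","items":{"type":"array","items":{"type":"number"}}},"rotation":{"type":"array","items":{"type":"array","items":{"type":"number"}}},"grip":{"type":"array","items":{"type":"number"}}},"required":["travel","rotation","grip"]}

```bash
mkdir -p pics; cat > h.py <<'E'
import numpy as np, cv2, pickle
from bench import arm, optics, workorder
from scipy.spatial.transform import Rotation as Ro
def grab(n):
    d=optics.get_image(n); pickle.dump(d,open(n+'.pkl','wb')); return d
def load(n): return pickle.load(open(n+'.pkl','rb'))
def ray(d,u,v,z):
    K,R,t=d['camera_matrix'],np.array(d['R']),np.array(d['t'])
    c=-R.T@t; r=R.T@np.linalg.inv(K)@np.array([u,v,1.]); return c+r*(z-c[2])/r[2]
def cloud(d):
    K,R,t=d['camera_matrix'],np.array(d['R']),np.array(d['t'])
    u,v=np.meshgrid(np.arange(640),np.arange(480)); z=d['depth']
    P=np.stack([(u-K[0][2])/K[0][0]*z,(v-K[1][2])/K[1][1]*z,z],-1)
    W=(P-t)@R; W[z==0]=np.nan; return W
E
python3 - <<'E'
from h import *
print(arm.read_state(), arm.grip_depth)
for n in('side','top'):
    d=grab(n); cv2.imwrite(f'pics/{n}0.png',d['image']); print(n,-np.array(d['R']).T@d['t'],d['R'],d['camera_matrix'])
E
```

```text
{'clock': 0.0, 'joints': array([ 1.44462625e+00,  3.85532640e-01,  6.66273248e-03, -4.99902404e-04,
       -1.19399732e+00, -2.58649343e-01]), 'joint_vel': array([-0.0017385 ,  0.00040196,  0.00084243,  0.0003276 ,  0.00090005,
       -0.00059483]), 'joint_efforts': array([ 3.89844281e-04, -3.92288983e+01,  1.88410825e+01,  4.18640390e+00,
       -4.60375857e-03,  5.37010351e-06]), 'position': array([234.35607418, 578.78380113, 230.25032525]), 'ee_rot': array([ 9.81528100e-01, -1.91315089e-01, -1.63273731e-04,  1.04855930e-03]), 'contact_force': array([ 0.82047823,  0.10557688, -0.0759415 ]), 'wrist_torque': array([-0.02327838, -0.05891012,  0.01076246]), 'gripper_width': 85.5273885691565} 18.700000000000003
side [ 259.05949956 1203.78740409 1142.03659268] [[-0.98048774 -0.19602084 -0.01481954]
 [-0.11143755  0.61634153 -0.77955423]
 [ 0.16194277 -0.76269191 -0.6261594 ]] [[605.62201218   0.         321.99173848]
 [  0.         605.62201218 242.54536522]
 [  0.           0.           1.        ]]
top [ 412.35102501 -117.09799752 1476.98423706] [[-1.22086631e-02 -9.99925464e-01  1.21496006e-04]
 [-9.97318493e-01  1.21680647e-02 -7.21648187e-02]
 [ 7.21579615e-02 -1.00220617e-03 -9.97392713e-01]] [[434.64395482   0.         318.60899635]
 [  0.         434.64395482 237.4370251 ]
 [  0.           0.           1.        ]]
```

View pics/top0.png

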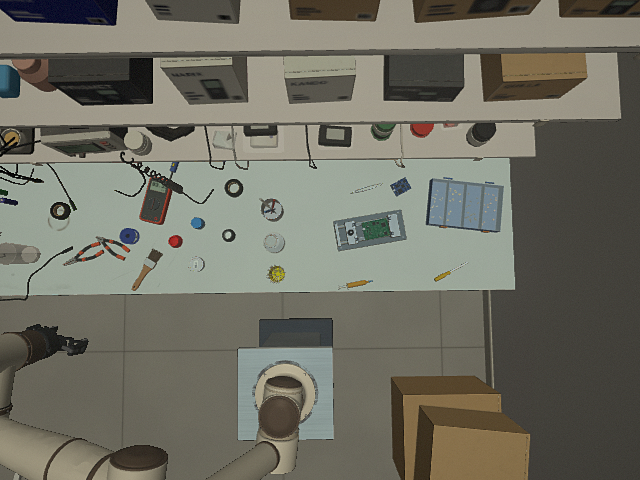

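View pics/side0.png

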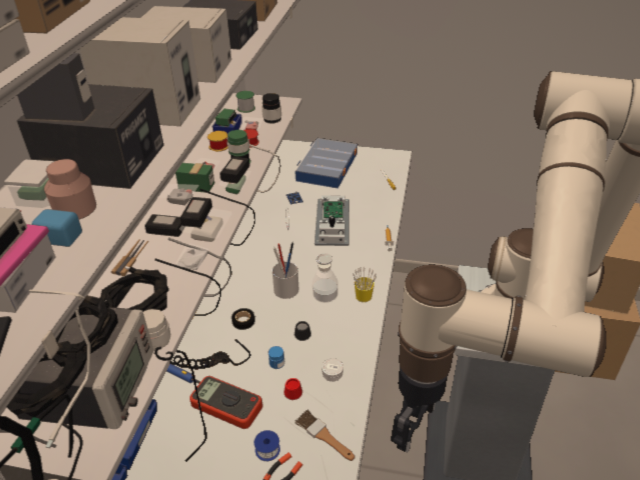

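Candidates for the loupe:
- black tube, top (228,235) / side (303,330)
- black tape ring, top (234,187) / side (243,318)
- red look-alike, top (176,241) / side (293,388)
- blue-lidded jar, top (197,223)
- white tin, top (196,264)

By the description it is the black tube. I'll check it in a close crop and measure.

```bash
python3 - <<'E'
from h import *
s=load('side')['image'];t=load('top')['image']
a=cv2.resize(s[180:260,300:370],None,fx=5,fy=5,interpolation=2); 
b=cv2.resize(s[290:380,250:350],None,fx=4,fy=4,interpolation=2)
c=cv2.resize(t[190:260,320:420],None,fx=4,fy=4,interpolation=2)
e=cv2.resize(t[175:275,185:285],None,fx=3,fy=3,interpolation=2)
o=np.zeros((800,800,3),np.uint8)
for im,y,x in((a,0,0),(b,0,360),(c,400,0),(e,400,420)):
    h,w=im.shape[:2]; h=min(h,800-y);w=min(w,800-x); o[y:y+h,x:x+w]=im[:h,:w]
cv2.imwrite('pics/crop1.png',o[:700])
W=cloud(load('top'))
def st(u,v,r=8):
    p=W[v-r:v+r+1,u-r:u+r+1].reshape(-1,3); return p
for n,u,v,zl in(('loupe',228,235,25),('jar',197,223,30),('tin',196,264,15),('cup',271,208,60),('pump',274,243,70),('swabs',276,273,50),('holderall',369,230,3)):
    p=st(u,v,12 if n!='holderall' else 42); p=p[p[:,2]>zl]; print(n,len(p),np.round(np.nanmin(p,0)),np.round(np.nanmax(p,0)),np.round(np.nanmean(p,0),1))
b=np.median(W[200:280,300:330].reshape(-1,3)[:,2]);print('bench z',b)
d=load('top');hsv=cv2.cvtColor(d['image'],cv2.COLOR_BGR2HSV)
# dark blob of loupe at both views
for n,(x0,y0,x1,y1),z in(('top',(215,222,242,250),34),('side',(290,315,316,345),17)):
    d=load(n);g=d['image'].max(2)[y0:y1,x0:x1];m=(g<80).astype(np.uint8)
    c=max(cv2.findContours(m,0,2)[0],key=cv2.contourArea);print(n,cv2.boundingRect(c),[np.round(ray(d,*(np.array(cv2.minEnclosingCircle(c)[0])+(x0,y0)),zz),1) for zz in(17,34)])
# holder mask: height 3..80 region
H=W[195:265,325:415];m=((H[...,2]>4)&(H[...,2]<30)).astype(np.uint8)
pts=W[195:265,325:415][(H[...,2]>5)&(H[...,2]<80)][:,:2].astype(np.float32)
print(cv2.minAreaRect(pts))
E
```

```text
loupe 89 [512. 169.  25.] [549. 204.  40.] [529.4 186.8  31.5]
jar 105 [553. 270.  30.] [590. 306.  50.] [570.6 287.   41.6]
tin 189 [410. 269.  16.] [457. 318.  35.] [433.7 293.1  24.3]
cup 135 [576.   2.  61.] [645.  69. 168.] [611.3  37.5 103.8]
pump 201 [478.   7.  70.] [527.  52. 136.] [501.2  29.  111.4]
swabs 64 [369.  -7.  50.] [427.  51.  86.] [400.7  23.3  72.5]
holderall 3381 [ 398. -437.    3.] [ 688. -145.   77.] [ 547.7 -290.2   19.1]
bench z nan
top (7, 7, 14, 13) [array([529.9, 184.9,  17. ]), array([528.5, 181.4,  34. ])]
side (5, 7, 16, 18) [array([530. , 188.6,  17. ]), array([525.9, 204. ,  34. ])]
((544.4564819335938, -292.56365966796875), (303.9592590332031, 235.72149658203125), 89.22774505615234)
```

View pics/crop1.png

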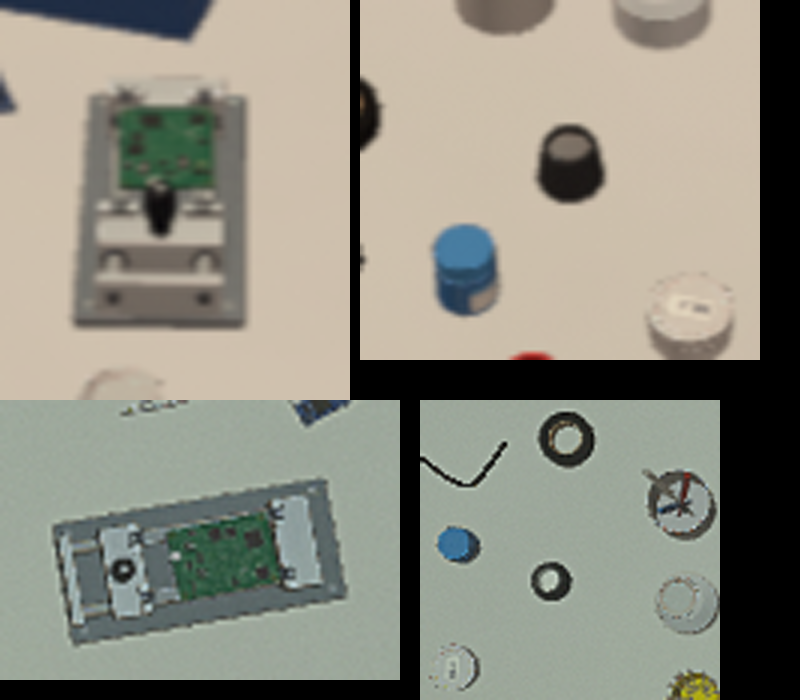

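The crop confirms the loupe: a black open-topped tube at side (303,330) and top (228,235). The blue jar and white tin are its neighbours. The holder's fixed jaw is at the right of the top view, and the knob is at top (350,232).

```bash
cat >> h.py <<'E'
def go(target,yang=None):
    s=arm.read_state(); R=Ro.from_quat(s['ee_rot']); p=s['position']
    y=R.as_matrix()[:,1]; print('pos',np.round(p,1),'yang',round(np.degrees(np.arctan2(y[1],y[0])),1),'tilt',np.round(R.as_matrix()[:,2],3),'w',round(s['gripper_width'],1),'F',np.round(s['contact_force'],1),'t',s['clock'])
    print('tool shift mm',np.round(R.inv().apply(np.array(target)-p),1))
    if yang is not None:
        a=np.radians(yang); yy=np.array([np.cos(a),np.sin(a),0]); zz=np.array([0,0,-1.]); T=Ro.from_matrix(np.stack([np.cross(yy,zz),yy,zz],1))
        T2=Ro.from_matrix(np.stack([-np.cross(yy,zz),-yy,zz],1))
        print('rotvec',np.round((R.inv()*T).as_rotvec(),3),'or',np.round((R.inv()*T2).as_rotvec(),3),'j6',s['joints'][5])
E
python3 - <<'E'
from h import *
d=load('top')
c=[ray(d,*p,6)[:2] for p in((333,220.75),(400.5,209.5),(406,239),(338.5,250.75))]
print(np.round(c,1)); print('centre',np.mean(c,0))
v=(c[0]-c[1]+c[3]-c[2]);ang=np.degrees(np.arctan2(v[1],v[0]));w=(c[0]-c[3]+c[1]-c[2]);print('holder y ang',ang,'x ang',np.degrees(np.arctan2(w[1],w[0])),np.linalg.norm(v)/2,np.linalg.norm(w)/2)
g=d['image'].max(2)[225:242,344:359];m=(g<70).astype(np.uint8);k=max(cv2.findContours(m,0,2)[0],key=cv2.contourArea)
q=np.array(cv2.minEnclosingCircle(k)[0])+(344,225);print('knob px',q,ray(d,*q,68))
s=load('side');q2=(300+161/5,180+190/5);print('knob side top',ray(s,*q2,71))
yh=np.array([np.cos(np.radians(ang)),np.sin(np.radians(ang))]);hc=np.mean(c,0)-12*yh;print('origin',hc,'knob in holder y',(ray(d,*q,68)[:2]-hc)@yh)
k=ray(d,*q,68);go([k[0],k[1],180],ang-90)
E
```

```text
[[ 575.1 -168.2]
 [ 610.8 -398.9]
 [ 509.8 -415. ]
 [ 472.8 -185.4]]
centre [ 542.1370379  -291.86265599]
holder y ang 98.99154259355885 x ang 9.268737953464452 232.9889003448109 103.01805838325525
knob px [350.44444466 232.27777767] [ 529.8484259  -222.27204681   68.        ]
knob side top [ 529.03105185 -220.46175921   71.        ]
origin [ 544.01250195 -303.71519304] knob in holder y 82.65601032172782
pos [234.4 578.8 230.3] yang -112.1 tilt [-0.001 -0.002 -1.   ] w 85.3 F [ 0.   0.  -0.5] t 0.1
tool shift mm [574.6 631.4  51.6]
rotvec [ 1.000e-03  2.000e-03 -2.113e+00] or [ 2.000e-03 -1.000e-03  1.029e+00] j6 -0.25860989029197934
```

Emit:
play_rows:
  travel:
    - [0.024,0.0263,0]
    - [0.024,0.0263,0]
    - [0.024,0.0263,0]
    - [0.024,0.0263,0]
    - [0.024,0.0263,0]
    - [0.024,0.0263,0]
    - [0.024,0.0263,0]
    - [0.024,0.0263,0]
    - [0.024,0.0263,0]
    - [0.024,0.0263,0]
    - [0.024,0.0263,0]
    - [0.024,0.0263,0]
  rotation:
    - [0,0,0]
    - [0,0,0]
    - [0,0,0]
    - [0,0,0]
    - [0,0,0]
    - [0,0,0]
    - [0,0,0]
    - [0,0,0]
    - [0,0,0]
    - [0,0,0]
    - [0,0,0]
    - [0,0,0]
  grip: [1,1,1,1,1,1,1,1,1,1,1,1]

```text
clock: 1.1
position: [382.9, 176.8, 231.2]
ee_rot: [0.982, -0.191, -0.0, 0.0]
contact_force: [0.3, 0.1, 0.1]
gripper_width: 85.7
```

Emit:
play_rows:
  travel:
    - [0.024,0.0263,0]
    - [0.024,0.0263,0]
    - [0.024,0.0263,0]
    - [0.024,0.0263,0]
    - [0.024,0.0263,0]
    - [0.024,0.0263,0]
    - [0.024,0.0263,0]
    - [0.024,0.0263,0]
    - [0.024,0.0263,0]
    - [0.024,0.0263,0]
    - [0.024,0.0263,0]
    - [0.024,0.0263,0]
  rotation:
    - [0,0,0]
    - [0,0,0]
    - [0,0,0]
    - [0,0,0]
    - [0,0,0]
    - [0,0,0]
    - [0,0,0]
    - [0,0,0]
    - [0,0,0]
    - [0,0,0]
    - [0,0,0]
    - [0,0,0]
  grip: [1,1,1,1,1,1,1,1,1,1,1,1]

```text
clock: 2.1
position: [531.5, -223.7, 230.8]
ee_rot: [0.982, -0.191, -0.001, -0.0]
contact_force: [-0.6, 1.1, -0.3]
gripper_width: 85.4
```

Emit:
play_rows:
  travel:
    - [0,0,0]
    - [0,0,0]
    - [0,0,0]
    - [0,0,0]
    - [0,0,0]
    - [0,0,0]
    - [0,0,0]
    - [0,0,0]
    - [0,0,0]
    - [0,0,0]
    - [0,0,0]
  rotation:
    - [0,0,0.1]
    - [0,0,0.1]
    - [0,0,0.1]
    - [0,0,0.1]
    - [0,0,0.1]
    - [0,0,0.1]
    - [0,0,0.1]
    - [0,0,0.1]
    - [0,0,0.1]
    - [0,0,0.1]
    - [0,0,0.03]
  grip: [0.6,0.6,0.6,0.6,0.6,0.6,0.6,0.6,0.6,0.6,0.6]

```text
clock: 3.02
position: [531.2, -221.8, 230.8]
ee_rot: [0.759, -0.651, -0.001, 0.0]
contact_force: [-1.1, -0.3, 0.7]
gripper_width: 51.6
```

```bash
python3 - <<'E'
from h import *
go([530,-222,100],9)
E
```

```text
pos [ 531.2 -221.8  230.8] yang -171.3 tilt [-0.001  0.    -1.   ] w 51.6 F [-1.1 -0.3  0.7] t 3.0167
tool shift mm [  0.    1.1 130.8]
rotvec [ 1.000e-03 -2.000e-03  3.137e+00] or [ 0.001  0.001 -0.005] j6 0.2666180766901708
```

Emit:
play_rows:
  travel:
    - [0,0,0.03]
    - [0,0,0.03]
    - [0,0,0.03]
    - [0,0,0.03]
    - [0,0,0.02]
    - [0,0,0.015]
    - [0,0,0.01]
    - [0,0,0.01]
    - [0,0,0.004]
    - [0,0,0]
  rotation:
    - [0,0,0]
    - [0,0,0]
    - [0,0,0]
    - [0,0,0]
    - [0,0,0]
    - [0,0,0]
    - [0,0,0]
    - [0,0,0]
    - [0,0,0]
    - [0,0,0]
  grip: [0.6,0.6,0.6,0.6,0.6,0.6,0.6,0.6,0.6,0.6]

```text
clock: 3.85
position: [531.2, -221.9, 51.6]
ee_rot: [0.76, -0.65, -0.001, 0.0]
contact_force: [-0.0, 0.1, 0.3]
gripper_width: 51.0
```

Emit:
play_rows:
  travel:
    - [0,0,0]
    - [0,0,0]
    - [0,0,0]
    - [0,0,0]
    - [0,0,0]
    - [0,0,0]
    - [0,0,0]
    - [0,0,0]
    - [0,0,0]
    - [0,0,0]
  rotation:
    - [0,0,0]
    - [0,0,0]
    - [0,0,0]
    - [0,0,0]
    - [0,0,0]
    - [0,0,0]
    - [0,0,0]
    - [0,0,0]
    - [0,0,0]
    - [0,0,0]
  grip: [0,0,0,0,0,0,0,0,0,0]

```text
clock: 4.68
position: [530.6, -222.3, 53.6]
ee_rot: [0.76, -0.65, -0.0, 0.001]
contact_force: [-2.8, -0.1, 5.5]
gripper_width: 15.4
```

```bash
python3 - <<'E'
from h import *
s=arm.read_state(); p=s['position']; a=np.radians(99)
go(p-25*np.array([np.cos(a),np.sin(a),0]),9)
E
```

```text
pos [ 530.6 -222.3   53.6] yang -171.1 tilt [-0.001 -0.    -1.   ] w 15.4 F [-2.8 -0.1  5.5] t 4.6833
tool shift mm [25. -0.  0.]
rotvec [-0.000e+00 -2.000e-03  3.141e+00] or [ 0.001 -0.    -0.001] j6 0.2705588349932008
```

Emit:
play_rows:
  travel:
    - [0.002,0,0]
    - [0.002,0,0]
    - [0.002,0,0]
    - [0.002,0,0]
    - [0.002,0,0]
    - [0.002,0,0]
    - [0.002,0,0]
    - [0.002,0,0]
    - [0.002,0,0]
  rotation:
    - [0,0,0]
    - [0,0,0]
    - [0,0,0]
    - [0,0,0]
    - [0,0,0]
    - [0,0,0]
    - [0,0,0]
    - [0,0,0]
    - [0,0,0]
  grip: [0,0,0,0,0,0,0,0,0]

```text
clock: 5.43
position: [533.4, -239.4, 53.6]
ee_rot: [0.76, -0.65, -0.001, 0.0]
contact_force: [-3.8, 2.9, 7.0]
gripper_width: 15.5
```

Emit:
play_rows:
  travel:
    - [0.001,0,0]
    - [0.001,0,0]
    - [0.001,0,0]
    - [0.001,0,0]
  rotation:
    - [0,0,0]
    - [0,0,0]
    - [0,0,0]
    - [0,0,0]
  grip: [0,0,0,0]

```text
clock: 5.77
position: [534.0, -243.4, 53.6]
ee_rot: [0.76, -0.65, -0.001, 0.0]
contact_force: [-4.2, 2.4, 7.2]
gripper_width: 15.7
```

Emit:
play_rows:
  travel:
    - [0.001,0,0]
    - [0.001,0,0]
    - [0.001,0,0]
  rotation:
    - [0,0,0]
    - [0,0,0]
    - [0,0,0]
  grip: [0,0,0]

```text
clock: 6.02
position: [534.5, -246.3, 53.6]
ee_rot: [0.76, -0.65, -0.001, 0.0]
contact_force: [-3.8, 2.4, 6.3]
gripper_width: 15.3
```

Emit:
play_rows:
  travel:
    - [0.001,0,0]
    - [0.001,0,0]
  rotation:
    - [0,0,0]
    - [0,0,0]
  grip: [0,0]

```text
clock: 6.18
position: [534.8, -248.3, 53.6]
ee_rot: [0.76, -0.65, -0.001, 0.0]
contact_force: [-3.9, 2.9, 5.3]
gripper_width: 15.4
```

Emit:
play_rows:
  travel:
    - [0.001,0,0]
    - [0.001,0,0]
  rotation:
    - [0,0,0]
    - [0,0,0]
  grip: [0,0]

```text
clock: 6.35
position: [534.9, -248.9, 53.6]
ee_rot: [0.76, -0.65, -0.002, -0.0]
contact_force: [-5.2, 12.6, 9.8]
gripper_width: 15.4
```

Emit:
play_rows:
  travel:
    - [0.001,0,0]
    - [0.001,0,0]
  rotation:
    - [0,0,0]
    - [0,0,0]
  grip: [0,0]

```text
clock: 6.52
position: [534.8, -249.0, 53.5]
ee_rot: [0.76, -0.65, -0.003, -0.001]
contact_force: [-4.7, 20.2, 12.4]
gripper_width: 15.6
```

Emit:
play_rows:
  travel:
    - [0,0,0]
    - [0,0,0]
    - [-0.002,0,0]
    - [0,0,0]
    - [0,0,0]
    - [0,0,0]
    - [0,0,0]
    - [0,0,0]
    - [0,0,-0.01]
    - [0,0,-0.02]
    - [0,0,-0.03]
    - [0,0,-0.03]
  rotation:
    - [0,0,0]
    - [0,0,0]
    - [0,0,0]
    - [0,0,0]
    - [0,0,0]
    - [0,0,0]
    - [0,0,0]
    - [0,0,0]
    - [0,0,0]
    - [0,0,0]
    - [0,0,0]
    - [0,0,0]
  grip: [0,0,0,0.6,0.6,0.6,0.6,0.6,0.6,0.6,0.6,0.6]

```text
clock: 7.52
position: [535.5, -250.8, 143.3]
ee_rot: [0.76, -0.65, -0.001, 0.001]
contact_force: [2.0, 0.8, 0.4]
gripper_width: 51.2
```

Emit:
play_rows:
  travel:
    - [0,0,-0.03]
    - [0,0,-0.03]
    - [0,0,-0.03]
    - [-0.025,0,0]
    - [-0.035,0,0]
    - [-0.035,0,0]
    - [-0.035,0,0]
    - [-0.035,0,0]
    - [-0.035,0,0]
    - [-0.035,0,0]
    - [-0.035,0,0]
    - [-0.035,0,0]
  rotation:
    - [0,0,0]
    - [0,0,0]
    - [0,0,0]
    - [0,0,0]
    - [0,0,0]
    - [0,0,0]
    - [0,0,0]
    - [0,0,0]
    - [0,0,0]
    - [0,0,0]
    - [0,0,0]
    - [0,0,0]
  grip: [1,1,1,1,1,1,1,1,1,1,1,1]

```text
clock: 8.52
position: [488.2, 52.1, 233.3]
ee_rot: [0.76, -0.65, 0.0, -0.001]
contact_force: [0.6, 0.5, -0.3]
gripper_width: 85.3
```

```bash
python3 - <<'E'
from h import *
go([529,187,231])
o=np.zeros((600,800,3),np.uint8)
d=grab('top');s=grab('side')
a=cv2.resize(s['image'][185:250,305:362],None,fx=7,fy=7,interpolation=2)
c=cv2.resize(d['image'][200:260,325:415],None,fx=4.4,fy=4.4,interpolation=2)
o[:a.shape[0],:a.shape[1]]=a; o[:c.shape[0],400:400+c.shape[1]]=c[:,:400]
cv2.imwrite('pics/clamp.png',o)
E
```

```text
pos [488.2  52.1 233.3] yang -171.1 tilt [ 0.001  0.    -1.   ] w 85.3 F [ 0.6  0.5 -0.3] t 8.5167
tool shift mm [-127.   -61.3    2.4]
```

View pics/clamp.png

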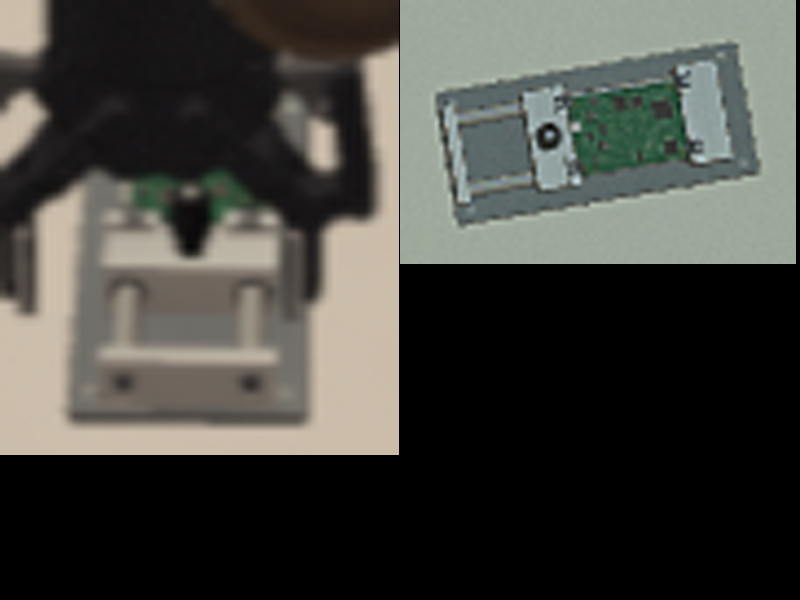

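The top view shows the board square between both walls. The largest chip is at about top (384.5,225). Next I compute the chip's world position by two routes and go to the loupe.

```bash
python3 - <<'E'
from h import *
d=load('top');im=d['image'];hsv=cv2.cvtColor(im,cv2.COLOR_BGR2HSV)
m=np.zeros((480,640),np.uint8);m[205:245,350:395]=cv2.inRange(hsv,(45,90,20),(85,255,255))[205:245,350:395]
m=cv2.morphologyEx(m,cv2.MORPH_CLOSE,np.ones((5,5)))
c=max(cv2.findContours(m,0,2)[0],key=cv2.contourArea);r=cv2.minAreaRect(c);b=cv2.boxPoints(r)
B=np.array([ray(d,*p,40)[:2] for p in b]);print('box',np.round(B,1),[np.linalg.norm(B[i]-B[i-1]).round(1) for i in range(4)],'ctr',B.mean(0))
a=np.radians(99);yh=np.array([np.cos(a),np.sin(a)]);xh=np.array([yh[1],-yh[0]])
print('chip from board',B.mean(0)+9*xh-28.5*yh)
g=im.max(2).astype(float)[218:232,378:391];print(g.astype(int))
print('chip px',ray(d,384.5,225,42))
o=np.array([544.0,-303.7]);print('board centre in holder',(B.mean(0)-o)@xh,(B.mean(0)-o)@yh)
k=np.array([535,-249.]);print('from knob: board centre',k-(20+43)*yh,'chip',k-(63+28.5)*yh+9*xh)
E
```

```text
box [[ 565.8 -265.6]
 [ 578.4 -347.3]
 [ 521.  -355.4]
 [ 508.4 -274. ]] [np.float64(58.0), np.float64(82.7), np.float64(58.0), np.float64(82.4)] ctr [ 543.40037919 -310.58141775]
chip from board [ 556.74795651 -337.32262527]
[[ 97 109 121 144 139 150 123 111 121  70  53 147 160]
 [129 133 121  85  68  69  69  89  79  69  62  56  77]
 [ 73  74  75  77  94  86  87  95  90  69 109 177 186]
 [103  84  97  94  94  94 100  95  89  75  50 145 163]
 [ 53  55  94  91  97 107 100  79  79  77  89 172 166]
 [ 58  57  87  91  58  52  52  56  81  82  50 179 164]
 [ 73  88  74  87  64  54  53  56  63  90  50 165 167]
 [ 93  95  92  96  80  57  55  54  52 101  71 167 167]
 [ 89  95 101  90  78  55  57  60  55  93  82 118 167]
 [ 85  85  94  85  89  86  97 106  93  91  81  87 168]
 [ 85  89  89  83  88  98  97  95  91  86  78  70 176]
 [ 82  94  91  88  98  99  83  84  87  93  83  50 173]
 [ 85  91  87  99  92  93  81  89  94  91  86  72 152]
 [ 86  84  85  95  95  90  84 115 115  83  82  76  93]]
chip px [ 554.86008637 -337.59407952   42.        ]
board centre in holder -1.6687293857736267 -6.702894714224883
from knob: board centre [ 544.8553713  -311.22436546] chip [ 558.20294862 -337.96557298]
```

Emit:
play_rows:
  travel:
    - [-0.025,-0.0122,0]
    - [-0.025,-0.0122,0]
    - [-0.025,-0.0122,0]
    - [-0.025,-0.0122,0]
    - [-0.027,-0.0125,0]
    - [0,0,0.03]
    - [0,0,0.03]
    - [0,0,0.03]
    - [0,0,0.03]
    - [0,0,0.02]
    - [0,0,0]
  rotation:
    - [0,0,0]
    - [0,0,0]
    - [0,0,0]
    - [0,0,0]
    - [0,0,0]
    - [0,0,0]
    - [0,0,0]
    - [0,0,0]
    - [0,0,0]
    - [0,0,0]
    - [0,0,0]
  grip: [1,1,1,1,1,1,1,1,1,1,1]

```text
clock: 9.53
position: [526.9, 183.5, 88.2]
ee_rot: [0.76, -0.65, -0.002, 0.004]
contact_force: [-0.4, 0.8, 0.1]
gripper_width: 85.2
```

```bash
python3 - <<'E'
from h import *
go([529.5,187,15])
E
```

```text
pos [526.9 183.5  88.2] yang -171.2 tilt [-0.008 -0.005 -1.   ] w 85.2 F [-0.4  0.8  0.1] t 9.5333
tool shift mm [-3.3 -3.7 73.2]
```

Emit:
play_rows:
  travel:
    - [-0.0033,-0.0037,0.02]
    - [0,0,0.02]
    - [0,0,0.015]
    - [0,0,0.013]
    - [0,0,0.01]
    - [0,0,0.002]
    - [0,0,0]
  rotation:
    - [0,0,0]
    - [0,0,0]
    - [0,0,0]
    - [0,0,0]
    - [0,0,0]
    - [0,0,0]
    - [0,0,0]
  grip: [1,1,1,1,1,1,1]

```text
clock: 10.12
position: [533.1, 189.5, 12.8]
ee_rot: [0.76, -0.65, 0.0, -0.0]
contact_force: [0.5, 0.1, 0.3]
gripper_width: 85.4
```

Emit:
play_rows:
  travel:
    - [0,0,0]
    - [0,0,0]
    - [0,0,0]
    - [0,0,0]
    - [0,0,0]
    - [0,0,0]
    - [0,0,0]
    - [0,0,0]
    - [0,0,0]
  rotation:
    - [0,0,0]
    - [0,0,0]
    - [0,0,0]
    - [0,0,0]
    - [0,0,0]
    - [0,0,0]
    - [0,0,0]
    - [0,0,0]
    - [0,0,0]
  grip: [0.7,0.6,0.5,0.4,0.3,0.2,0.1,0,0]

```text
clock: 10.87
position: [533.2, 189.8, 13.6]
ee_rot: [0.76, -0.65, 0.0, -0.001]
contact_force: [-2.0, -0.9, 6.0]
gripper_width: 35.5
```

```bash
python3 - <<'E'
from h import *
go([529.5,187,231])
E
```

```text
pos [533.2 189.8  13.6] yang -171.0 tilt [ 0.001  0.001 -1.   ] w 35.5 F [-2.  -0.9  6. ] t 10.8667
tool shift mm [   2.1    3.7 -217.4]
```

The grip is near the loupe's narrow top, so I'll open and take it lower.

Emit:
play_rows:
  travel:
    - [0,0,0]
    - [0,0,0]
    - [0,0,0]
    - [0,0,0]
    - [0,0,0.004]
    - [0,0,0.004]
    - [0,0,0.001]
    - [0,0,0]
  rotation:
    - [0,0,0]
    - [0,0,0]
    - [0,0,0]
    - [0,0,0]
    - [0,0,0]
    - [0,0,0]
    - [0,0,0]
    - [0,0,0]
  grip: [0.8,0.8,0.8,0.8,0.8,0.8,0.8,0.8]

```text
clock: 11.53
position: [532.2, 189.2, 2.5]
ee_rot: [0.76, -0.65, -0.0, 0.001]
contact_force: [-0.5, -0.4, -0.8]
gripper_width: 68.5
```

Emit:
play_rows:
  travel:
    - [0,0,0]
    - [0,0,0]
    - [0,0,0]
    - [0,0,0]
    - [0,0,0]
    - [0,0,0]
    - [0,0,0]
    - [0,0,0]
    - [0,0,0]
  rotation:
    - [0,0,0]
    - [0,0,0]
    - [0,0,0]
    - [0,0,0]
    - [0,0,0]
    - [0,0,0]
    - [0,0,0]
    - [0,0,0]
    - [0,0,0]
  grip: [0.7,0.6,0.5,0.4,0.3,0.2,0.1,0,0]

```text
clock: 12.28
position: [533.0, 189.7, 4.0]
ee_rot: [0.76, -0.65, 0.0, -0.001]
contact_force: [-0.7, -0.4, 5.3]
gripper_width: 37.9
```

Emit:
play_rows:
  travel:
    - [0,0,-0.005]
    - [0,0,-0.01]
    - [0,0,-0.02]
    - [0,0,-0.03]
    - [0,0,-0.03]
    - [0,0,-0.03]
    - [0,0,-0.03]
    - [0,0,-0.03]
    - [0,0,-0.03]
    - [0,0,-0.025]
    - [0,0,0]
  rotation:
    - [0,0,0]
    - [0,0,0]
    - [0,0,0]
    - [0,0,0]
    - [0,0,0]
    - [0,0,0]
    - [0,0,0]
    - [0,0,0]
    - [0,0,0]
    - [0,0,0]
    - [0,0,0]
  grip: [0,0,0,0,0,0,0,0,0,0,0]

```text
clock: 13.2
position: [535.0, 190.5, 250.2]
ee_rot: [0.76, -0.65, 0.002, -0.006]
contact_force: [0.1, 0.5, -1.0]
gripper_width: 38.3
```

```bash
python3 - <<'E'
from h import *
go([556.5,-337.5,240])
s=grab('side');d=grab('top')
K,R,t=s['camera_matrix'],np.array(s['R']),np.array(s['t']);p=arm.read_state()['position']
q=K@(R@p+t);u,v=(q[:2]/q[2]).astype(int);print(u,v)
a=cv2.resize(s['image'][v-40:v+40,u-50:u+50],None,fx=6,fy=6,interpolation=2);cv2.imwrite('pics/grip.png',a)
E
```

```text
pos [535.  190.5 250.2] yang -171.0 tilt [ 0.011  0.005 -1.   ] w 38.3 F [ 0.1  0.5 -1. ] t 13.2
tool shift mm [524.9  61.4   7.6]
297 261
```

View pics/grip.png

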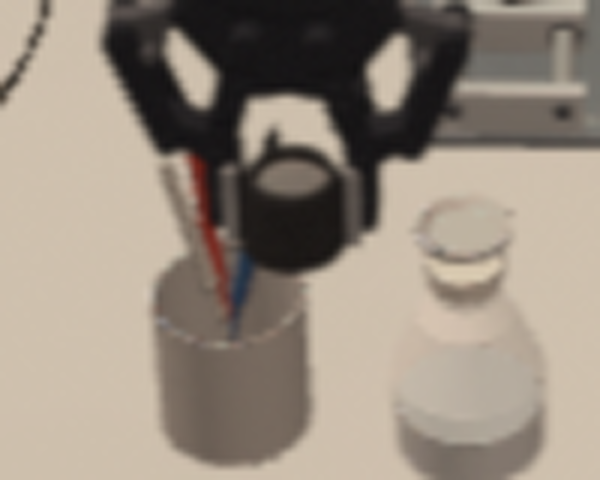

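The loupe is level between the pads, its lens at crop (292,178). It hangs above the height of the cup and pump.

Emit:
play_rows:
  travel:
    - [0.015,0.0016,0]
    - [0.03,0.0035,0]
    - [0.03,0.0035,0]
    - [0.03,0.0035,0]
    - [0.03,0.0035,0]
    - [0.03,0.0035,0]
    - [0.03,0.0035,0]
    - [0.03,0.0035,0]
    - [0.03,0.0035,0]
    - [0.03,0.0035,0]
    - [0.03,0.0035,0]
    - [0.03,0.0035,0]
  rotation:
    - [0,0,0]
    - [0,0,0]
    - [0,0,0]
    - [0,0,0]
    - [0,0,0]
    - [0,0,0]
    - [0,0,0]
    - [0,0,0]
    - [0,0,0]
    - [0,0,0]
    - [0,0,0]
    - [0,0,0]
  grip: [0,0,0,0,0,0,0,0,0,0,0,0]

```text
clock: 14.3
position: [545.0, -159.4, 241.5]
ee_rot: [0.76, -0.65, -0.002, 0.001]
contact_force: [1.1, 0.1, 0.0]
gripper_width: 38.2
```

Emit:
play_rows:
  travel:
    - [0.03,0.0035,0]
    - [0.03,0.0035,0]
    - [0.03,0.0035,0]
    - [0.03,0.0035,0]
    - [0.03,0.0035,0]
    - [0.02,0.002,0]
    - [0.005,0.001,0]
    - [0,0,0]
    - [0,0,0]
  rotation:
    - [0,0,0]
    - [0,0,0]
    - [0,0,0]
    - [0,0,0]
    - [0,0,0]
    - [0,0,0]
    - [0,0,0]
    - [0,0,0]
    - [0,0,0]
  grip: [0,0,0,0,0,0,0,0,0]

```text
clock: 15.05
position: [552.6, -333.4, 241.9]
ee_rot: [0.76, -0.65, -0.001, 0.0]
contact_force: [-0.5, 1.1, -1.3]
gripper_width: 38.3
```

```bash
python3 - <<'E'
from h import *
go([556.1,-335,105],9)
E
```

```text
pos [ 552.6 -333.4  241.9] yang -171.1 tilt [-0.003  0.001 -1.   ] w 38.3 F [-0.5  1.1 -1.3] t 15.05
tool shift mm [  2.4  -3.6 136.9]
rotvec [ 3.00e-03 -4.00e-03  3.14e+00] or [ 0.002  0.002 -0.002] j6 0.4483249638272409
```

Go down to an intermediate height of about 95 mm and check the loupe there.

Emit:
play_rows:
  travel:
    - [0.0024,-0.0036,0.02]
    - [0,0,0.03]
    - [0,0,0.03]
    - [0,0,0.03]
    - [0,0,0.02]
    - [0,0,0.012]
    - [0,0,0.005]
    - [0,0,0]
    - [0,0,0]
  rotation:
    - [0,0,0]
    - [0,0,0]
    - [0,0,0]
    - [0,0,0]
    - [0,0,0]
    - [0,0,0]
    - [0,0,0]
    - [0,0,0]
    - [0,0,0]
  grip: [0,0,0,0,0,0,0,0,0]

```text
clock: 15.8
position: [558.4, -335.3, 97.6]
ee_rot: [0.76, -0.649, 0.001, -0.0]
contact_force: [0.6, -0.3, -0.9]
gripper_width: 38.0
```

```bash
python3 - <<'E'
from h import *
go([556.1,-335,59],9)
s=grab('side');d=grab('top');p=arm.read_state()['position']
for n,e in(('side',s),('top',d)):
    K,R,t=e['camera_matrix'],np.array(e['R']),np.array(e['t']);q=K@(R@p+t);q=q[:2]/q[2];u,v=q.astype(int);print(n,u,v)
    cv2.imwrite(f'pics/{n}2.png',cv2.resize(e['image'][v-35:v+25,u-35:u+35],None,fx=8,fy=8,interpolation=2))
cv2.imwrite('pics/both2.png',np.hstack([cv2.resize(cv2.imread('pics/side2.png'),(400,343)),cv2.resize(cv2.imread('pics/top2.png'),(400,343))]))
W=cloud(s);A=W.reshape(-1,3);m=(np.hypot(A[:,0]-p[0],A[:,1]-p[1])<30)&(A[:,2]>p[2]-10)&(A[:,2]<p[2]+40)
print(m.sum());B=A[m]
hi=B[(B[:,2]>p[2]+22)];print('upper',len(hi),np.round(np.median(hi,0),1),np.round(hi.min(0)),np.round(hi.max(0)))
print('lowest z',np.round(np.percentile(B[:,2],[1,5,50,95,99]),1))
E
```

```text
pos [ 558.4 -335.3   97.6] yang -171.0 tilt [ 0.002 -0.001 -1.   ] w 38.0 F [ 0.6 -0.3 -0.9] t 15.8
tool shift mm [-0.7  2.3 38.6]
rotvec [ 2.000e-03 -3.000e-03 -3.142e+00] or [-0.002 -0.001  0.   ] j6 0.44945203195186845
side 329 188
top 386 222
237
upper 111 [ 559.4 -329.1  125.7] [ 529. -355.  120.] [ 586. -308.  138.]
lowest z [ 94.9  98.7 119.7 132.4 137.1]
```

View pics/both2.png

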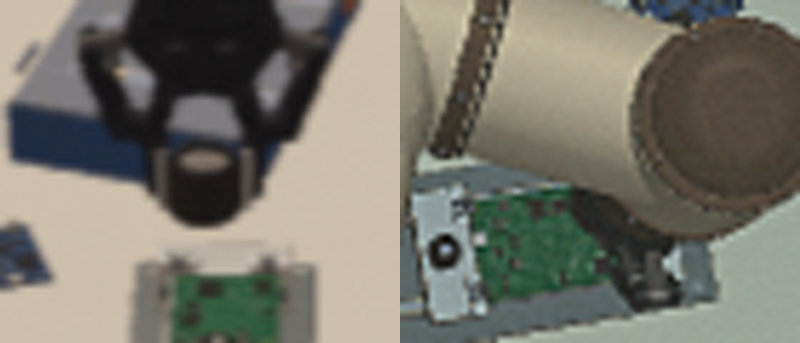

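The loupe is level, with its front lower rim at side px (329.4,192.4) and its lens at (330.2,181). The top view is blocked by the wrist.

```bash
python3 - <<'E'
from h import *
s=load('side');c=-np.array(s['R']).T@s['t'];p=arm.read_state()['position']
r=ray(s,329.35,192.4,p[2]-4);dr=(r-c)[:2];dr/=np.linalg.norm(dr);print('centre by rim',r[:2]+22*dr)
for z in(28,31,34):print('centre by lens',z,ray(s,330.2,181,p[2]-4+z)[:2])
print('orig lens->',[ray(s,302.5,326.75,z)[:2].round(1) for z in(28,31,34)])
print('chip by knob/box/px mean ~ (556.6,-337.6)')
# board/knob in side view now: chip pixel seen in side? project expected chip
K,R,t=s['camera_matrix'],np.array(s['R']),np.array(s['t'])
q=K@(R@np.array([556.5,-337.5,42])+t);print('chip expected side px',q[:2]/q[2], 'crop',((q[:2]/q[2])-(294,153))*5.714)
E
```

```text
centre by rim [ 560.2898934  -339.85709614]
centre by lens 28 [ 557.2255692  -339.39884572]
centre by lens 31 [ 556.34839704 -334.85895956]
centre by lens 34 [ 555.47122489 -330.31907341]
orig lens-> [array([529.2, 185.9]), array([528.5, 188.7]), array([527.7, 191.4])]
chip by knob/box/px mean ~ (556.6,-337.6)
chip expected side px [330.47513676 202.78245813] crop [208.41893146 284.45696577]
```

Emit:
play_rows:
  travel:
    - [0,0.0015,0.008]
    - [0,0,0.008]
    - [0,0,0.007]
    - [0,0,0.006]
    - [0,0,0.004]
    - [0,0,0.002]
    - [0,0,0.001]
    - [0,0,0]
    - [0,0,0]
    - [0,0,0]
  rotation:
    - [0,0,0]
    - [0,0,0]
    - [0,0,0]
    - [0,0,0]
    - [0,0,0]
    - [0,0,0]
    - [0,0,0]
    - [0,0,0]
    - [0,0,0]
    - [0,0,0]
  grip: [0,0,0,0,0,0,0,0,0,0]

```text
clock: 16.73
position: [556.3, -335.7, 60.7]
ee_rot: [0.76, -0.65, 0.0, -0.0]
contact_force: [-0.3, 0.2, -1.4]
gripper_width: 38.0
```

```bash
python3 - <<'E'
from h import *
go([556.5,-335,59.5],9)
s=grab('side');cv2.imwrite('pics/fin.png',cv2.resize(s['image'][165:245,285:375],None,fx=7,fy=7,interpolation=2))
E
```

```text
pos [ 556.3 -335.7   60.7] yang -171.1 tilt [ 0.001 -0.    -1.   ] w 38.0 F [-0.3  0.2 -1.4] t 16.7333
tool shift mm [-0.7 -0.3  1.2]
rotvec [-1.000e-03  1.000e-03  3.141e+00] or [-0.001 -0.    -0.001] j6 0.45054678507369933
```

View pics/fin.png

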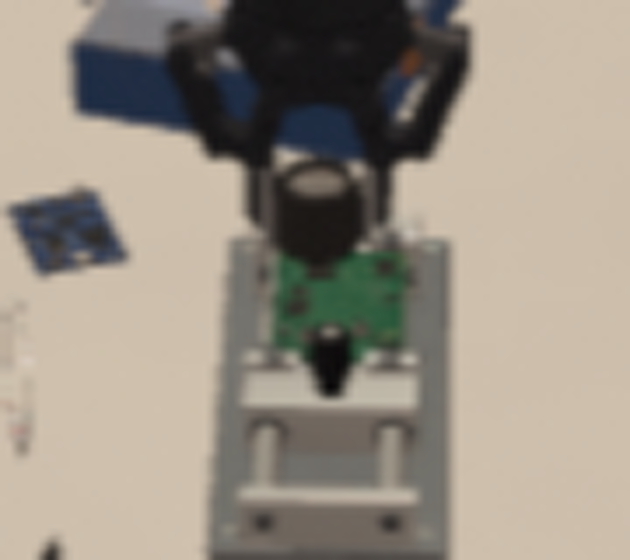

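```bash
python3 - <<'E'
from h import *
s=load('side');c=-np.array(s['R']).T@s['t']
r=ray(s,330.4,202.4,56.7);dr=(r-c)[:2];dr/=np.linalg.norm(dr);print('centre by rim',r[:2]+22*dr)
print(workorder.job_done()); go([556.5,-335,59.5])
E
```

```text
centre by rim [ 557.31204197 -340.50100099]
the job is handed in; nothing more can be done
None
the job is handed in; nothing more can be done
```

I shut the jaw by pinching its knob and sliding it about 27 mm until the push force rose to about 20 N. The top picture taken afterwards showed the board square against both walls. I then picked up the loupe, carried it over the pots with its rim at about 240 mm, and handed in holding it over the chip at about 17 s.

**Last checks:**
- **Height:** the rim was about 16–17 mm above the board, worked out from the TCP height and the grasp height rather than measured directly.
- **Hold:** the tool was within 0.001 of vertical, with a grip opening of 38 mm. No contact showed beyond about 1.4 N, which is roughly the loupe's weight plus noise.
- **Position:** I put the chip at about (556.5, -337.5). The loupe centre came out near (556, -338) from the arm and (557, -340.5) from the side camera's view of the rim. The two differ by about 2.5 mm, and both lie within the 8 mm limit.

**Not fully checked:**
- The wrist blocked the top view at the end, so the final centring rests on the side camera and the arm reading alone.
- I did not measure the bystanders again at the end, though the path kept well clear of them.
- My first grip was too near the loupe's narrow top, so I opened and took it about 10 mm lower.

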